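# Line up the condiments on the serving board by height

### The job

Stand the spice jar, the pepper shaker, the small glass and the little white pot upright on the four pads of the serving board, one centred on each pad, in order of height: the tallest on the pad next to the steel bow handle, the shortest at the far end. Set them all down and let go, and leave the mug where it is.

Things in the scene. Friction and masses are not known exactly. Their poses are not given: they have to be found in the camera images.
- spice_jar_mid (a point): Spice jar: clear round jar with a paper label and a screw cap, the tallest of the four, 106 mm high, 45 mm across (body 42 mm, cap 45 mm, cap from 85 mm up). The point is at its centre, 53 mm above its underside; z up along its axis. Stands loose on the worktop.
- shaker_mid (a point): Pepper shaker: clear round body with a grey domed top with holes, second tallest, 90 mm high, 44 mm across at its widest, narrower (34 mm) above 74 mm. Its foot is slightly rounded, so it may lean by up to about 3 degrees as it stands. The point is at its centre, 45 mm above its underside; z up. Stands loose on the worktop.
- glass_mid (a point): Small clear drinking glass, open at the top, third tallest, 60 mm high, 48 mm across the rim and 38 mm across the foot. The point is at its centre, 30 mm above its underside (about 44 mm across there); z up. Not the larger tumbler (92 mm high, 84 mm across), which stands to the right as a bystander. Stands loose, upright.
- pot_mid (a point): Small white ceramic pot, open at the top, the shortest of the four, 40 mm high, 45 mm across its straight wall and 48 mm across the rim, wall 4 mm. The point is at its centre, 20 mm above its underside; z up. Stands loose, upright.
- pad_1_top (a point): Pad 1: round grey rubber pad with a dark rim, 60 mm across, 3 mm thick, lying on the wooden board, an end of the row. The point is the centre of its flat top, 17 mm above the worktop; its y axis runs along the row, from pad 1 towards pad 4. The board is fixed, 94 x 400 x 14 mm, with four such pads in a straight row along its middle, 85 mm apart; which end pad is next to the bow handle changes.
- pad_2_top (a point): Pad 2: round grey rubber pad with a dark rim, 60 mm across, 3 mm thick, lying on the wooden board, second in the row, next to pad 1. The point is the centre of its flat top, 17 mm above the worktop; its y axis runs along the row, from pad 1 towards pad 4. Fixed to the board.
- pad_3_top (a point): Pad 3: round grey rubber pad with a dark rim, 60 mm across, 3 mm thick, lying on the wooden board, third in the row, next to pad 4. The point is the centre of its flat top, 17 mm above the worktop; its y axis runs along the row, from pad 1 towards pad 4. Fixed to the board.
- pad_4_top (a point): Pad 4: round grey rubber pad with a dark rim, 60 mm across, 3 mm thick, lying on the wooden board, the other end of the row. The point is the centre of its flat top, 17 mm above the worktop; its y axis runs along the row, from pad 1 towards pad 4. Fixed to the board.
- bow_handle_foot (a point): Steel bow handle standing across one end of the board (at either end of the row): round 8 mm bar, 72 mm wide across the row, 34 mm high above the board, fixed. The point is midway between its feet on the board's top, 57.5 mm beyond the centre of the nearest pad. The board's other end has only a low wooden lip.
- mug_foot (a point): White mug with a handle, 96 mm high, 79 mm across, 114 mm with the handle, standing to the left of the board; a bystander, to be left alone. The point is in its foot at worktop height, midway along its length with handle.
Mind the look-alikes: they are no part of the job. What is shaped like the part that bears spice_jar_mid but purple or red is not meant.

How it is judged:
At the end, for the whole second after the job is handed in: From the bow handle outwards the pads carry spice jar, pepper shaker, glass and pot, each centred within 12 mm of its pad's centre, upright within 0.15 rad, standing on the pad (height within 4 mm), at rest and released (((horizontal distance between bow_handle_foot and pad_1_top below 0.1 m and horizontal distance between spice_jar_mid and pad_1_top below 0.012 m and horizontal distance between shaker_mid and pad_2_top below 0.012 m and horizontal distance between glass_mid and pad_3_top below 0.012 m and horizontal distance between pot_mid and pad_4_top below 0.012 m) or (horizontal distance between bow_handle_foot and pad_4_top below 0.1 m and horizontal distance between spice_jar_mid and pad_4_top below 0.012 m and horizontal distance between shaker_mid and pad_3_top below 0.012 m and horizontal distance between glass_mid and pad_2_top below 0.012 m and horizontal distance between pot_mid and pad_1_top below 0.012 m)) and angle between each of spice_jar_mid, shaker_mid, glass_mid, pot_mid's own z axis and vertical below 0.15 rad and height (world z) of spice_jar_mid between 0.066 and 0.074 m and linear speed of each of spice_jar, shaker, glass, pot below 0.02 m/s and contact force between the fingers and spice_jar below 0.1 N and height (world z) of shaker_mid between 0.058 and 0.066 m and contact force between the fingers and shaker below 0.1 N and height (world z) of glass_mid between 0.043 and 0.051 m and contact force between the fingers and glass below 0.1 N and height (world z) of pot_mid between 0.033 and 0.041 m and contact force between the fingers and pot below 0.1 N); the robot touches nothing.
It fails at once if the mug is moved more than 20 mm or tipped (distance of mug_foot from where it was at the start of the episode above 0.02 m or angle between mug_foot's own z axis and vertical above 0.3 rad).
It also fails if it takes over 88 s, if anything falls off the work surface, if the arm or the gripper's body presses on something with over 40 N, if the wrist force passes 120 N, or if a joint passes its speed limit or range.

### The arm

A 6-joint arm with a two-finger parallel gripper is mounted at the origin on a cart in front of the work surface, level with it; the furniture and walls round the work are solid. World frame = base frame: x ahead of the robot, y to its left, z up, the work surface at z = 0. Lengths are in m, angles in rad, forces in N, time in s.
With the tool pointing down it reaches from about 0.275 to 0.975 m from the base axis. Payload 8.4 kg.
Tool frame: the origin (TCP) lies on the centre line of the jaws, within the pads' length; the fingertips stand 25 mm ahead of it and the grasp point (between the pads) lies 6 mm ahead of it; z points along the fingers, y is the line along which they close (so a half turn about z gives the same grasp; the last joint's range is limited). The gripper opens to 92 mm and grips with 3 to 60 N. Pads are 20 mm wide; open, the fingers measure 128 mm over their backs; the gripper's body (75 mm by 189 mm) begins 69 mm behind the grasp point.
Start: joints at [1.311, 0.353, 1.633, -0, 1.155, -0.002], TCP at [0.159, 0.604, 0.24] pointing down, gripper open.
Joint ranges: [-2.63, 2.63], [-0.92, 2.1], [0.06, 2.66], [-1.3, 4.44], [0, 2.69], [-3.02, 3.02]. Speed limits (rad/s): [2.22, 2.22, 2.79, 3.14, 3.14, 3.14].

### API

Orientations are given as a unit quaternion [x, y, z, w].
In Python, from workcell import r gives the robot as it stands. The module is installed in compiled form; this text tells all that it offers.
- The arm moves only by the tool move_arm, never from a script. Its argument "targets" is a list of rows, each a list of 2 entries, a list of its own where there are three numbers: the shift along the tool's x, y, z in m, then the turn about the tool's z in degrees. In form: [[[x, y, z], yaw], ...]. A call has 1 to 12 rows; each row shifts and turns the commanded pose from where the row before left it, along the tool's axes as they then stand; what a row does not reach is not made up. A row lasts 1/8 s, in which the tool goes at most 62.5 mm and 10.7 degrees, less where a joint would pass 70% of its speed; a pose out of reach is approached as far as the arm can. A call is refused whole if a number of a shift passes 0.0625 or a number of a turn 10.7, either way. A call with a gripper value outside its range is refused whole. "gripper" is the gripper's target within -1 to 1 (fully open at 1, half-way at 0, shut at -1), set as the call begins (left out, the last holds). The fingers move at their own pace and stop on an object; "squeeze" is the grip in N (left out, the last holds). Time passes only in rows, so rows that do not move let the fingers close. It gives the time, the measured TCP pose, the force, the opening and the grip force at its end, in the units of the state.
- r.get_state(): the state, without advancing time (a new reading comes with each control period).
- r.grab_frame(name): name is "side" or "top" or "wrist"; returns a dict with "frame" (384x512x3 uint8, red, green, blue), "z_map" (384x512 float32, m along the optical axis (not along the pixel's ray), 0 where there is no reading), "mtx" (3x3 intrinsics, pixels), "xyz" and "orientation" of the camera in the world; the wrist camera has in their place "T_tool_cam" (4x4, takes a point from camera to tool coordinates, whose origin is the TCP and whose axes are the flange's). Camera axes: x right, y down, z forward; pixel columns grow to the right and rows downward; lengths in m; the calibration is good to about 2 mm. A picture is of the moment at which its call begins: read the wrist's pose just before it.
- r.finish_job(): hands the job in; it is judged then, once.
The state is a dict: "time": time; "joint_pos": joint angles; "qvel": joint speeds; "joint_torque": joint torques, N m; "tcp_pos": TCP position; "tool_rot": TCP orientation; "wrist_force": force on the tool from outside, world axes, zero at the start; "wrist_torque": the same for the moment, N m; "finger_gap": finger opening in m; "grasp_force": force on a finger pad.
Only numpy, scipy, OpenCV 4.12 (cv2) and the standard library are available. Lean on these libraries where they do the work, as an engineer would, in place of code of your own. Each camera call takes 0.05 s, during which the arm holds its last target. There are 200 camera calls.

## Working session

There is one attempt and no reset: what is moved stays moved. The work goes in short steps, Python scripts to look and compute and a tool call to move; the robot and the scene stay as the last step left them, time stands still between calls to the robot, and variables do not carry over. Pictures are saved under pics/ and viewed, at most 14 in all, crops included, and the job is handed in when it is done.

Besides the shell and the picture viewer there is one more tool, called after "Request:" by a JSON object that holds its "fn" and its "kwargs", one argument or row to a line. move_arm: Moves the arm, as the interface text tells. Its arguments: {"type":"object","properties":{"targets":{"type":"array","items":{"type":"array"}},"gripper":{"type":"number"},"squeeze":{"type":"number"}},"required":["targets"]}

```bash
mkdir -p pics; cat > h.py <<'E'
import numpy as np, cv2
from scipy.spatial.transform import Rotation as R
from workcell import r
def grab(n):
    s=r.get_state(); f=r.grab_frame(n)
    if 'T_tool_cam' in f:
        T=np.eye(4);T[:3,:3]=R.from_quat(s['tool_rot']).as_matrix();T[:3,3]=s['tcp_pos'];T=T@np.array(f['T_tool_cam'])
    else:
        T=np.eye(4);o=np.array(f['orientation']);T[:3,:3]=o if o.shape==(3,3) else R.from_quat(o).as_matrix();T[:3,3]=f['xyz']
    f['T']=T;return f
def save(f,n): cv2.imwrite('pics/'+n,f['frame'][...,::-1])
def onplane(f,u,v,z):
    K=np.array(f['mtx']);d=f['T'][:3,:3]@np.linalg.solve(K,[u,v,1.]);o=f['T'][:3,3]
    return o+d*(z-o[2])/d[2]
def cloud(f):
    K=np.array(f['mtx']);h,w=f['z_map'].shape;u,v=np.meshgrid(np.arange(w),np.arange(h))
    z=f['z_map'];P=np.stack([(u-K[0,2])/K[0,0]*z,(v-K[1,2])/K[1,1]*z,z],-1)
    return P@f['T'][:3,:3].T+f['T'][:3,3]
E
python3 - <<'E'
from h import *
import pickle
s=r.get_state();print(s)
for n in('top','side','wrist'):
    f=grab(n);save(f,n+'0.png');pickle.dump(f,open(n+'0.pkl','wb'));print(n,f['T'].round(3).tolist(),np.array(f['mtx']).tolist())
E
```

```text
{'time': 0.0, 'joint_pos': array([ 1.31057358e+00,  3.53670378e-01,  1.63414747e+00, -2.43245034e-05,
        1.15519402e+00, -2.36099280e-03]), 'qvel': array([ 0.00024199, -0.00082988,  0.0006114 ,  0.00090424, -0.00161404,
       -0.00018567]), 'joint_torque': array([ 1.37647739e-04, -5.93870723e+01, -3.34201634e+01,  6.98468671e-02,
        2.37112358e-02, -1.17268569e-04]), 'tcp_pos': array([0.15924573, 0.60388438, 0.23884408]), 'tool_rot': array([ 1.28569055e-01,  9.91700305e-01, -7.04955001e-04, -8.18703615e-05]), 'wrist_force': array([-0.65018697, -0.36603099,  0.47457193]), 'wrist_torque': array([ 0.02289882, -0.00246532, -0.01509568]), 'grasp_force': 0.0, 'finger_gap': 0.09181419450393073}
top [[0.023, -0.981, 0.194, 0.289], [-0.999, -0.028, -0.019, 0.095], [0.024, -0.193, -0.981, 1.19], [0.0, 0.0, 0.0, 1.0]] [[466.1946455611672, 0.0, 253.28125388886534], [0.0, 466.1946455611672, 190.88608381006975], [0.0, 0.0, 1.0]]
side [[-0.97, -0.145, 0.198, 0.32], [-0.244, 0.5, -0.831, 0.879], [0.022, -0.854, -0.52, 0.539], [0.0, 0.0, 0.0, 1.0]] [[417.9823462681886, 0.0, 256.913852325037], [0.0, 417.9823462681886, 188.43578016799148], [0.0, 0.0, 1.0]]
wrist [[0.255, 0.933, 0.253, 0.089], [0.967, -0.246, -0.068, 0.623], [-0.001, 0.262, -0.965, 0.384], [0.0, 0.0, 0.0, 1.0]] [[312.79135705552505, 0.0, 253.3923871963841], [0.0, 312.79135705552505, 189.65020023019133], [0.0, 0.0, 1.0]]
```

View pics/top0.png

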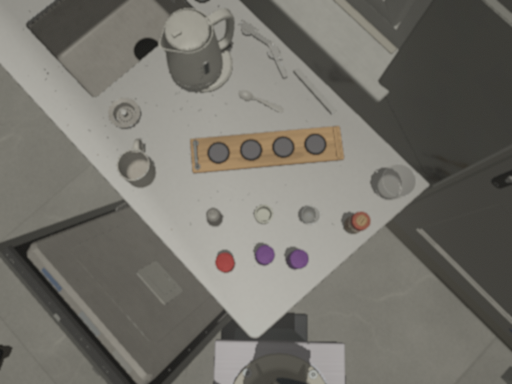

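View pics/side0.png

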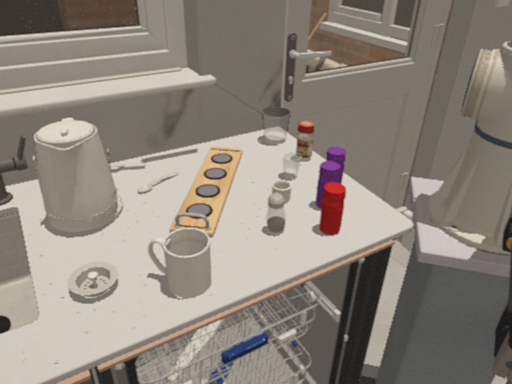

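The top view shows the spice jar candidates: a clear jar with a label and orange cap at (358,221), and lookalikes in red (225,262) and purple (264,255), (298,260). I choose the clear one. The shaker is at (214,216), the pot at (262,214), the glass at (308,214) and the tumbler at (392,182). The bow handle is at (195,152), beside the pad at (219,152). The side view agrees, with the handle at (192,218).

```bash
python3 - <<'E'
from h import *
import pickle
f=pickle.load(open('top0.pkl','rb'));P=cloud(f);hsv=cv2.cvtColor(f['frame'],cv2.COLOR_RGB2HSV)
g=f['frame'].max(2)
# pads: dark blobs in board region
m=np.zeros(g.shape,np.uint8);m[125:175,190:345]=(g[125:175,190:345]<95)
n,l,st,c=cv2.connectedComponentsWithStats(m)
pc=[]
for i in range(1,n):
    if st[i,4]>150: p=onplane(f,*c[i],.017);pc.append(p);print('pad',c[i].round(1),st[i,4],p.round(4),'depth z',np.median(P[l==i],0).round(4))
pc=np.array(sorted(pc,key=lambda p:-p[1]));print(np.linalg.norm(np.diff(pc,axis=0),axis=1))
for n,(u,v),h in(('shaker',(214,216),.09),('pot',(262,214),.04),('glass',(308,214),.06),('jar',(358,221),.106),('red',(225,262),.106),('purA',(264,255),.106),('purB',(298,260),.106),('mug',(135,167),.096),('tumb',(392,182),.092),('handle',(196,152),.048)):
    w=P[v-14:v+15,u-14:u+15].reshape(-1,3);w=w[(w[:,2]>.02)&(w[:,2]<.3)]
    print(n,onplane(f,u,v,h).round(4),'cloud',len(w),(w.max(0).round(3),w.min(0).round(3),np.median(w,0).round(3)) if len(w) else '')
a=cv2.resize(f['frame'][190:280,190:400],None,fx=3.8,fy=3.8,interpolation=cv2.INTER_CUBIC);
cv2.imwrite('pics/crop1.png',a[...,::-1])
E
```

```text
Traceback (most recent call last):
numpy.exceptions.AxisError: axis 1 is out of bounds for array of dimension 1
```

```bash
cat > m.py <<'E'
from h import *
import pickle
f=pickle.load(open('top0.pkl','rb'));P=cloud(f)
g=f['frame'].max(2);hsv=cv2.cvtColor(f['frame'],cv2.COLOR_RGB2HSV)
pc=[]
for u,v in((219,152),(251,150),(283,147),(315,144)):
    s=hsv[v-16:v+17,u-16:u+17,1];b=(s<75).astype(np.uint8)
    n,l,st,c=cv2.connectedComponentsWithStats(b);i=l[16,16]
    cc=c[i]+[u-16,v-16];p=onplane(f,*cc,.017);pc.append(p);print('pad',cc.round(1),st[i],p.round(4),P[v,u].round(4),g[v,u])
pc=np.array(pc);print(np.linalg.norm(np.diff(pc,axis=0),axis=1))
for n,(u,v),h in(('shaker',(214,216),.09),('pot',(262,214),.04),('glass',(308,214),.06),('jar',(358,221),.106),('red',(225,262),.106),('purA',(264,255),.106),('purB',(298,260),.106),('mug',(135,167),.096),('tumb',(392,182),.092),('handle',(196,152),.048)):
    w=P[v-14:v+15,u-14:u+15].reshape(-1,3);w=w[(w[:,2]>.02)&(w[:,2]<.3)]
    print(n,onplane(f,u,v,h).round(4),'cloud',len(w),(w.max(0).round(3),w.min(0).round(3),np.median(w,0).round(3)) if len(w) else '')
a=cv2.resize(f['frame'][190:280,190:400],None,fx=3.8,fy=3.8,interpolation=cv2.INTER_CUBIC);
cv2.imwrite('pics/crop1.png',a[...,::-1])
E
python3 m.py
```

```text
pad [218.  152.4] [  5   6  21  21 341] [0.6203 0.1658 0.017 ] [0.6214 0.1634 0.0171] 103
pad [250.6 149.5] [  6   6  21  20 335] [0.6307 0.0812 0.017 ] [0.629  0.0802 0.018 ] 103
pad [282.8 146.6] [  6   6  21  20 334] [ 0.641  -0.0028  0.017 ] [ 0.6386 -0.0029  0.0218] 102
pad [315.  143.7] [  6   6  21  20 329] [ 0.6515 -0.0873  0.017 ] [ 0.6505 -0.0872  0.0181] 100
[0.08524588 0.08468274 0.08510277]
shaker [0.4429 0.165  0.09  ] cloud 266 (array([0.466, 0.189, 0.094]), array([0.426, 0.148, 0.022]), array([0.443, 0.166, 0.081]))
pot [0.4581 0.0491 0.04  ] cloud 139 (array([0.484, 0.067, 0.044]), array([0.438, 0.021, 0.02 ]), array([0.465, 0.044, 0.039]))
glass [ 0.4582 -0.0631  0.06  ] cloud 202 (array([ 0.481, -0.048,  0.067]), array([ 0.436, -0.093,  0.02 ]), array([ 0.467, -0.078,  0.046]))
jar [ 0.4379 -0.1747  0.106 ] cloud 439 (array([ 0.463, -0.159,  0.112]), array([ 0.418, -0.204,  0.02 ]), array([ 0.438, -0.175,  0.105]))
red [0.3348 0.1345 0.106 ] cloud 320 (array([0.358, 0.158, 0.113]), array([0.313, 0.114, 0.023]), array([0.335, 0.135, 0.107]))
purA [0.353  0.0452 0.106 ] cloud 316 (array([0.376, 0.065, 0.115]), array([0.334, 0.022, 0.024]), array([0.355, 0.043, 0.106]))
purB [ 0.3435 -0.0336  0.106 ] cloud 357 (array([ 0.369, -0.014,  0.113]), array([ 0.325, -0.057,  0.022]), array([ 0.346, -0.033,  0.106]))
mug [0.5556 0.3587 0.096 ] cloud 463 (array([0.6  , 0.402, 0.1  ]), array([0.524, 0.325, 0.02 ]), array([0.572, 0.375, 0.065]))
tumb [ 0.5375 -0.2632  0.092 ] cloud 453 (array([ 0.582, -0.238,  0.096]), array([ 0.502, -0.317,  0.02 ]), array([ 0.551, -0.281,  0.049]))
handle [0.6108 0.2197 0.048 ] cloud 99 (array([0.654, 0.23 , 0.052]), array([0.578, 0.185, 0.02 ]), array([0.609, 0.221, 0.045]))
```

View pics/crop1.png

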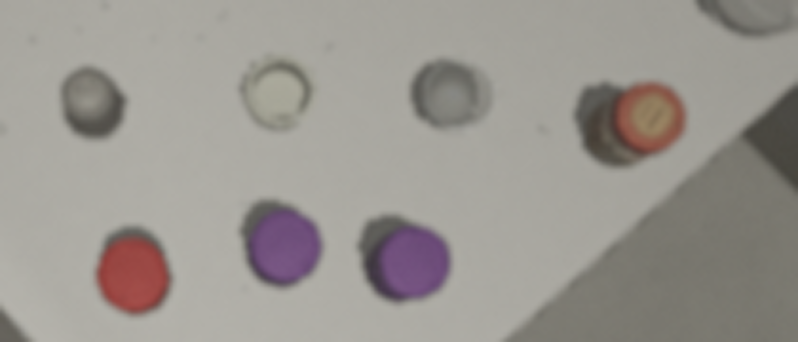

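The crop confirms the jar at about (361,221): clear body, orange cap with a paper disc. The lookalikes are opaque red and purple. The pads measure 85 mm apart, as they should. Going above the shaker now for a close look.

Request:
{"fn": "move_arm", "kwargs": {
  "targets": [
    [[-0.038,-0.035,0.002],0],
    [[-0.038,-0.035,0.002],0],
    [[-0.038,-0.035,0.002],0],
    [[-0.038,-0.035,0.002],0],
    [[-0.038,-0.035,0.002],0],
    [[-0.038,-0.035,0.002],0],
    [[-0.038,-0.035,0.002],0],
    [[-0.038,-0.035,0.002],0],
    [[-0.038,-0.035,0.002],0],
    [[-0.038,-0.035,0.002],0],
    [[0,0,0],0]
  ],
  "gripper": 1,
  "squeeze": 12
}}

```text
time: 1.52
tcp_pos: [0.4388, 0.1665, 0.2194]
tool_rot: [0.131, 0.991, -0.0, 0.0]
wrist_force: [-0.1, 0.4, -0.2]
finger_gap: 0.0917
grasp_force: 0.0
```

```bash
cat > w.py <<'E'
import sys
from h import *
# usage: w.py picname
s=r.get_state();print(s['time'],np.array(s['tcp_pos']).round(4),s['finger_gap'],s['wrist_force'].round(1))
f=grab('wrist');save(f,sys.argv[1]);P=cloud(f)
import pickle;pickle.dump(f,open('w.pkl','wb'))
E
cat > d.py <<'E'
import sys
from h import *
s=r.get_state();M=R.from_quat(s['tool_rot']).as_matrix()
t=np.array(list(map(float,sys.argv[1:4])));print(s['time'],s['tcp_pos'].round(4),'gap',round(s['finger_gap'],4),'F',s['wrist_force'].round(1),s['grasp_force'],'delta tool',(M.T@(t-s['tcp_pos'])).round(4))
E
python3 w.py w1.png; python3 d.py .443 .166 .2
```

```text
1.525 [0.4388 0.1665 0.2194] 0.09166701853775724 [-0.1  0.4 -0.2]
1.575 [0.4379 0.1678 0.2194] gap 0.0918 F [ 0.2 -0.7 -0.4] 0.0 delta tool [-0.0054 -0.0005  0.0194]
```

View pics/w1.png

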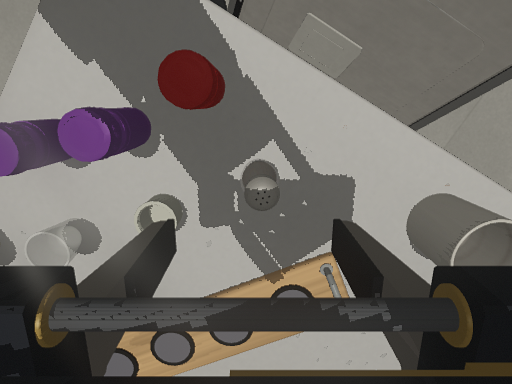

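The wrist view shows the shaker dome at (262,193), the pot rim at (156,215), the glass rim at (47,250) and the red jar at (190,78). The gripper is centred near the shaker.

```bash
python3 - <<'E'
from h import *
import pickle
f=pickle.load(open('w.pkl','rb'));P=cloud(f);t=pickle.load(open('top0.pkl','rb'))
print('shaker',onplane(f,262,193,.08).round(4),onplane(t,213.2,214.5,.08).round(4))
print('pot',onplane(f,156,215,.04).round(4),onplane(t,262.9,214.5,.04).round(4))
print('jar',onplane(t,361.1,221.05,.106).round(4))
w=P[150:215,235:290].reshape(-1,3);w=w[(w[:,2]>.03)&(w[:,2]<.12)]
for a,b in((.03,.072),(.076,.1)):
    q=w[(w[:,2]>a)&(w[:,2]<b)];print(len(q),q.max(0),q.min(0),np.median(q,0)) 
E
```

```text
shaker [0.4481 0.1729 0.08  ] [0.4479 0.1677 0.08  ]
pot [0.4534 0.0522 0.04  ] [0.4569 0.0468 0.04  ]
jar [ 0.438  -0.1821  0.106 ]
573 [0.45330025 0.19292323 0.07198499] [0.42554517 0.15029768 0.03025065] [0.43279649 0.17346391 0.04848991]
979 [0.46585595 0.18943346 0.09135791] [0.43196297 0.15568091 0.07601334] [0.44618623 0.17290743 0.08628277]
```

Request:
{"fn": "move_arm", "kwargs": {
  "targets": [
    [[-0.0085,0.005,0.04],0],
    [[0,0,0.04],0],
    [[0,0,0.04],0],
    [[0,0,0.025],0],
    [[0,0,0.018],0],
    [[0,0,0],0]
  ]
}}

```text
time: 2.33
tcp_pos: [0.4455, 0.1724, 0.0555]
tool_rot: [0.128, 0.992, -0.001, -0.001]
wrist_force: [1.1, 0.1, -0.6]
finger_gap: 0.0918
grasp_force: 0.0
```

Request:
{"fn": "move_arm", "kwargs": {
  "targets": [
    [[0,0,0],0],
    [[0,0,0],0],
    [[0,0,0],0],
    [[0,0,0],0],
    [[0,0,0],0],
    [[0,0,0],0]
  ],
  "gripper": -1,
  "squeeze": 12
}}

```text
time: 3.08
tcp_pos: [0.4471, 0.1716, 0.0567]
tool_rot: [0.129, 0.992, -0.0, 0.0]
wrist_force: [-0.3, -0.8, 2.0]
finger_gap: 0.0406
grasp_force: 12.0
```

```bash
python3 d.py .6307 .0812 .2
```

```text
3.075 [0.4471 0.1716 0.0567] gap 0.0406 F [-0.3 -0.8  2. ] 12.008917985963308 delta tool [-0.2006 -0.0406 -0.1433]
```

Request:
{"fn": "move_arm", "kwargs": {
  "targets": [
    [[0,0,-0.02],0],
    [[0,0,-0.04],0],
    [[-0.02,-0.004,0],0],
    [[-0.05,-0.01,0],0],
    [[-0.05,-0.01,0],0],
    [[-0.05,-0.01,0],0],
    [[-0.02,-0.0045,0],0],
    [[-0.0105,-0.002,0],0],
    [[0,0,0],0]
  ]
}}

```text
time: 4.2
tcp_pos: [0.6304, 0.081, 0.1155]
tool_rot: [0.129, 0.992, -0.0, -0.001]
wrist_force: [-0.4, 0.3, -2.0]
finger_gap: 0.0413
grasp_force: 11.8
```

```bash
python3 w.py w2.png; python3 d.py .6307 .0812 .075
```

```text
4.2 [0.6304 0.081  0.1155] 0.04130614224525934 [-0.4  0.3 -2. ]
4.25 [0.6298 0.0814 0.1157] gap 0.041 F [-1.1  1.2 -0.8] 11.787681174851059 delta tool [-0.001   0.0001  0.0407]
```

View pics/w2.png

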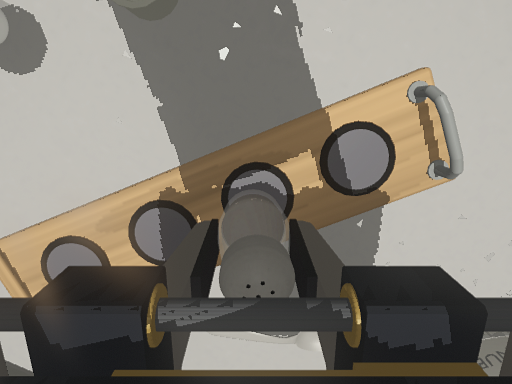

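The wrist view shows pad 1 at (358,158) by the handle, pad 3 at (163,232), and the held shaker's dome at (258,268) just in front of pad 2 at (257,195).

```bash
python3 - <<'E'
from h import *
import pickle
f=pickle.load(open('w.pkl','rb'));P=cloud(f);t=pickle.load(open('top0.pkl','rb'))
for p in((358,158),(257,195),(163,232),(75,270)): print(onplane(f,*p,.017).round(4))
w=P[195:300,215:300].reshape(-1,3)
for a,b in((.064,.13),(.135,.16)):
    q=w[(w[:,2]>a)&(w[:,2]<b)];q=q[np.hypot(q[:,0]-.63,q[:,1]-.08)<.035];print(len(q),q.max(0),q.min(0))
E
```

```text
[0.6197 0.1693 0.017 ]
[0.6287 0.085  0.017 ]
[6.397e-01 6.000e-04 1.700e-02]
[ 0.6538 -0.0849  0.017 ]
3771 [0.64608219 0.10925066 0.12995865] [0.60878514 0.05890849 0.06412294]
3472 [0.64516409 0.1014328  0.14938462] [0.61544953 0.0653568  0.13502191]
```

Request:
{"fn": "move_arm", "kwargs": {
  "targets": [
    [[0.001,0.001,0.02],0],
    [[0,0,0.012],0],
    [[0,0,0.006],0],
    [[0,0,0.003],0],
    [[0,0,0],0]
  ]
}}

```text
time: 4.88
tcp_pos: [0.6299, 0.0827, 0.0756]
tool_rot: [0.129, 0.992, 0.0, 0.0]
wrist_force: [0.7, -0.7, -1.2]
finger_gap: 0.0412
grasp_force: 11.8
```

```bash
python3 d.py .6297 .0827 .074
```

```text
4.875 [0.6299 0.0827 0.0756] gap 0.0412 F [ 0.7 -0.7 -1.2] 11.788191843256755 delta tool [ 0.0002 -0.      0.0016]
```

Request:
{"fn": "move_arm", "kwargs": {
  "targets": [
    [[0,0,0.002],0],
    [[0,0,0],0]
  ]
}}

```text
time: 5.12
tcp_pos: [0.6301, 0.0826, 0.0738]
tool_rot: [0.129, 0.992, 0.0, 0.0]
wrist_force: [-0.2, 0.6, -1.5]
finger_gap: 0.0406
grasp_force: 11.8
```

Request:
{"fn": "move_arm", "kwargs": {
  "targets": [
    [[0,0,0],0],
    [[0,0,0],0],
    [[0,0,0],0],
    [[0,0,-0.01],0],
    [[0,0,-0.04],0],
    [[0,0,-0.05],0],
    [[0,0,-0.05],0],
    [[0,0,0],0]
  ],
  "gripper": 0.4
}}

```text
time: 6.12
tcp_pos: [0.6324, 0.083, 0.2289]
tool_rot: [0.129, 0.992, 0.001, 0.004]
wrist_force: [-0.4, -0.0, -0.6]
finger_gap: 0.0645
grasp_force: 0.0
```

```bash
python3 d.py .439 -.180 .2194
```

```text
6.125 [0.6324 0.083  0.2289] gap 0.0645 F [-0.4 -0.  -0.6] 0.0 delta tool [ 0.12   -0.3036  0.0077]
```

Request:
{"fn": "move_arm", "kwargs": {
  "targets": [
    [[0.015,-0.037,0.001],0],
    [[0.018,-0.045,0.001],0],
    [[0.018,-0.045,0.001],0],
    [[0.018,-0.045,0.001],0],
    [[0.018,-0.045,0.001],0],
    [[0.018,-0.045,0.001],0],
    [[0.015,-0.042,0.001],0],
    [[0,0,0],0],
    [[0,0,0],0]
  ],
  "gripper": 1
}}

```text
time: 7.25
tcp_pos: [0.4364, -0.1805, 0.2164]
tool_rot: [0.129, 0.992, 0.0, -0.0]
wrist_force: [0.3, -0.6, -0.5]
finger_gap: 0.0918
grasp_force: 0.0
```

```bash
python3 w.py w3.png; python3 d.py .439 -.180 .066
```

```text
7.25 [ 0.4364 -0.1805  0.2164] 0.09184371837288124 [ 0.3 -0.6 -0.5]
7.3 [ 0.4367 -0.1802  0.2164] gap 0.0918 F [ 0.4 -0.8  0.3] 0.0 delta tool [-0.0022  0.0007  0.1504]
```

View pics/w3.png

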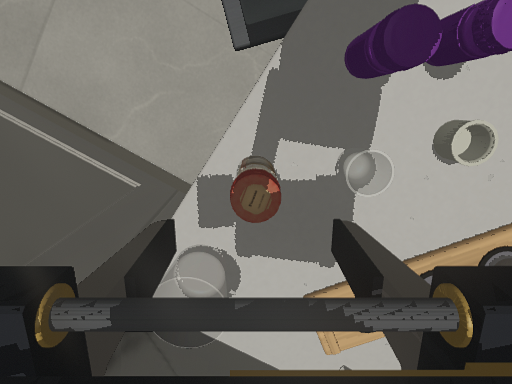

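The view shows the clear jar with its orange cap at (256,196), the glass rim at (368,173), the pot rim at (472,142) and the tumbler rim at about (185,310), clear of the fingers.

```bash
python3 - <<'E'
from h import *
import pickle
f=pickle.load(open('w.pkl','rb'));P=cloud(f)
for n,u,v,z in(('jar',256,196,.106),('glass',368,173,.06),('pot',472,142,.04),('tumb',185,312,.092)): print(n,onplane(f,u,v,z).round(4))
w=P[150:225,225:290].reshape(-1,3);q=w[(w[:,2]>.09)&(w[:,2]<.13)];print(q.max(0),q.min(0))
E
```

```text
jar [ 0.4387 -0.1782  0.106 ]
glass [ 0.4573 -0.0686  0.06  ]
pot [0.4586 0.0458 0.04  ]
tumb [ 0.5413 -0.2783  0.092 ]
[ 0.46251885 -0.15674754  0.10908238] [ 0.4178707  -0.20126933  0.09010821]
```

Request:
{"fn": "move_arm", "kwargs": {
  "targets": [
    [[-0.0025,0.001,0.04],0],
    [[0,0,0.04],0],
    [[0,0,0.04],0],
    [[0,0,0.025],0],
    [[0,0,0.01],0],
    [[0,0,0],0]
  ]
}}

```text
time: 8.05
tcp_pos: [0.4393, -0.1798, 0.0613]
tool_rot: [0.128, 0.992, 0.0, -0.0]
wrist_force: [-1.0, -0.2, -0.4]
finger_gap: 0.0921
grasp_force: 0.0
```

Request:
{"fn": "move_arm", "kwargs": {
  "targets": [
    [[0,0,0],0],
    [[0,0,0],0],
    [[0,0,0],0],
    [[0,0,0],0],
    [[0,0,0],0],
    [[0,0,0],0]
  ],
  "gripper": -1,
  "squeeze": 14
}}

```text
time: 8.8
tcp_pos: [0.439, -0.1805, 0.0617]
tool_rot: [0.129, 0.992, -0.0, 0.0]
wrist_force: [-0.3, 0.8, 2.6]
finger_gap: 0.0439
grasp_force: 14.0
```

```bash
python3 d.py .6193 .1673 .18
```

```text
8.8 [ 0.439  -0.1805  0.0617] gap 0.0439 F [-0.3  0.8  2.6] 13.996906499087345 delta tool [-0.0856  0.3822 -0.1183]
```

Request:
{"fn": "move_arm", "kwargs": {
  "targets": [
    [[0,0,-0.025],0],
    [[0,0,-0.05],0],
    [[0,0,-0.05],0],
    [[-0.006,0.025,0],0],
    [[-0.011,0.05,0],0],
    [[-0.011,0.05,0],0],
    [[-0.011,0.05,0],0],
    [[-0.011,0.05,0],0],
    [[-0.011,0.05,0],0],
    [[-0.011,0.05,0],0],
    [[-0.009,0.037,0],0],
    [[-0.0046,0.02,0],0]
  ]
}}

```text
time: 10.3
tcp_pos: [0.6195, 0.1687, 0.1861]
tool_rot: [0.128, 0.992, -0.0, -0.0]
wrist_force: [-0.5, -1.1, -0.2]
finger_gap: 0.0443
grasp_force: 14.0
```

Request:
{"fn": "move_arm", "kwargs": {
  "targets": [
    [[0,0,0],0],
    [[0,0,0.04],0],
    [[0,0,0.03],0],
    [[0,0,0],0]
  ]
}}

```text
time: 10.8
tcp_pos: [0.6169, 0.1652, 0.1145]
tool_rot: [0.129, 0.992, -0.001, -0.002]
wrist_force: [-0.3, 0.3, -0.1]
finger_gap: 0.0445
grasp_force: 14.0
```

```bash
python3 w.py w4.png; python3 d.py .6193 .1673 .0785
```

```text
10.8 [0.6169 0.1652 0.1145] 0.04453924203324758 [-0.3  0.3 -0.1]
10.85 [0.6182 0.1658 0.1162] gap 0.0444 F [ 0.4  1.4 -1. ] 13.996597615478095 delta tool [-0.0007  0.0018  0.0377]
```

View pics/w4.png

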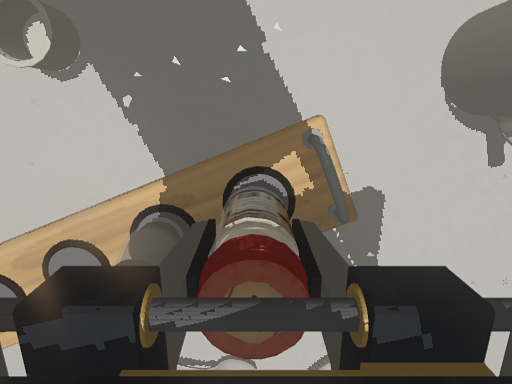

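The view shows the jar held upright over pad 1 (pad at about (259,200)), the handle to its right at (330,180) and the shaker standing on pad 2 at (160,240). Lowering.

Request:
{"fn": "move_arm", "kwargs": {
  "targets": [
    [[-0.0005,0.0015,0.02],0],
    [[0,0,0.01],0],
    [[0,0,0.005],0],
    [[0,0,0.002],0],
    [[0,0,0],0]
  ]
}}

```text
time: 11.48
tcp_pos: [0.6202, 0.1686, 0.0797]
tool_rot: [0.128, 0.992, 0.0, 0.0]
wrist_force: [-0.7, 0.5, -0.5]
finger_gap: 0.0441
grasp_force: 14.0
```

```bash
python3 d.py .6193 .1673 .0785
```

```text
11.475 [0.6202 0.1686 0.0797] gap 0.0441 F [-0.7  0.5 -0.5] 13.996615771902725 delta tool [ 0.0005 -0.0015  0.0012]
```

Request:
{"fn": "move_arm", "kwargs": {
  "targets": [
    [[0.0005,-0.001,0.0015],0],
    [[0,0,0],0]
  ]
}}

```text
time: 11.72
tcp_pos: [0.6198, 0.1679, 0.0787]
tool_rot: [0.129, 0.992, 0.0, 0.001]
wrist_force: [-0.3, 0.8, 1.6]
finger_gap: 0.0439
grasp_force: 14.0
```

Request:
{"fn": "move_arm", "kwargs": {
  "targets": [
    [[0,0,0],0],
    [[0,0,0],0],
    [[0,0,0],0],
    [[0,0,-0.01],0],
    [[0,0,-0.04],0],
    [[0,0,-0.05],0],
    [[0,0,-0.05],0],
    [[0,0,0],0]
  ],
  "gripper": 0.4
}}

```text
time: 12.72
tcp_pos: [0.6217, 0.1683, 0.2335]
tool_rot: [0.129, 0.992, 0.002, 0.004]
wrist_force: [-0.4, -0.2, -0.8]
finger_gap: 0.0641
grasp_force: 0.0
```

```bash
python3 d.py .458 -.068 .16
```

```text
12.725 [0.6217 0.1683 0.2335] gap 0.0641 F [-0.4 -0.2 -0.8] 0.0 delta tool [ 0.0986 -0.2705  0.0716]
```

Request:
{"fn": "move_arm", "kwargs": {
  "targets": [
    [[0.014,-0.039,0],0],
    [[0.0165,-0.045,0.005],0],
    [[0.0165,-0.045,0.01],0],
    [[0.0165,-0.045,0.01],0],
    [[0.0165,-0.045,0.01],0],
    [[0.0165,-0.045,0.005],0],
    [[0.002,-0.0065,0],0],
    [[0,0,0],0]
  ],
  "gripper": 1
}}

```text
time: 13.72
tcp_pos: [0.4552, -0.0689, 0.188]
tool_rot: [0.129, 0.992, 0.0, 0.0]
wrist_force: [0.0, 0.5, 0.0]
finger_gap: 0.0918
grasp_force: 0.0
```

```bash
python3 w.py w5.png; python3 d.py .458 -.068 .041
```

```text
13.725 [ 0.4552 -0.0689  0.188 ] 0.09182533240729195 [0.  0.5 0. ]
13.775 [ 0.4557 -0.0685  0.1881] gap 0.0917 F [-0.5  0.9  0.7] 0.0 delta tool [-0.0021  0.001   0.1471]
```

View pics/w5.png

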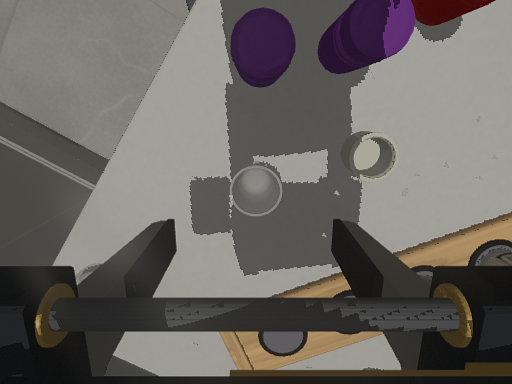

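The view shows the glass rim at (257,191), centred between the fingers, and the pot rim at (374,154).

```bash
python3 - <<'E'
from h import *
import pickle
f=pickle.load(open('w.pkl','rb'))
for n,u,v,z in(('glass',257,191,.06),('pot',374,154,.04)): print(n,onplane(f,u,v,z).round(4))
E
```

```text
glass [ 0.4583 -0.0658  0.06  ]
pot [0.457  0.0488 0.04  ]
```

Request:
{"fn": "move_arm", "kwargs": {
  "targets": [
    [[-0.002,0.002,0.04],0],
    [[0,0,0.04],0],
    [[0,0,0.035],0],
    [[0,0,0.022],0],
    [[0,0,0.01],0],
    [[0,0,0],0]
  ]
}}

```text
time: 14.52
tcp_pos: [0.4578, -0.0668, 0.0408]
tool_rot: [0.128, 0.992, 0.0, -0.0]
wrist_force: [-0.9, -0.6, 0.4]
finger_gap: 0.0919
grasp_force: 0.0
```

Request:
{"fn": "move_arm", "kwargs": {
  "targets": [
    [[0,0,0],0],
    [[0,0,0],0],
    [[0,0,0],0],
    [[0,0,0],0],
    [[0,0,0],0],
    [[0,0,0],0]
  ],
  "gripper": -1,
  "squeeze": 10
}}

```text
time: 15.28
tcp_pos: [0.4577, -0.0674, 0.0412]
tool_rot: [0.129, 0.992, -0.0, 0.0]
wrist_force: [-0.6, 0.6, 3.2]
finger_gap: 0.0464
grasp_force: 10.0
```

```bash
python3 d.py .640 -.0013 .101
```

```text
15.275 [ 0.4577 -0.0674  0.0412] gap 0.0464 F [-0.6  0.6  3.2] 10.000088575179689 delta tool [-0.1595  0.1105 -0.0598]
```

Request:
{"fn": "move_arm", "kwargs": {
  "targets": [
    [[0,0,-0.02],0],
    [[0,0,-0.04],0],
    [[-0.02,0.014,0],0],
    [[-0.04,0.028,0],0],
    [[-0.04,0.028,0],0],
    [[-0.036,0.024,0],0],
    [[-0.016,0.011,0],0],
    [[-0.0075,0.0055,0],0],
    [[0,0,0],0]
  ]
}}

```text
time: 16.4
tcp_pos: [0.6396, -0.0012, 0.1007]
tool_rot: [0.128, 0.992, -0.0, -0.0]
wrist_force: [-0.9, -0.5, -1.0]
finger_gap: 0.0463
grasp_force: 10.0
```

```bash
python3 w.py w6.png; python3 d.py .640 -.0013 .058
```

```text
16.4 [ 0.6396 -0.0012  0.1007] 0.046295967347106254 [-0.9 -0.5 -1. ]
16.45 [ 0.6391 -0.0014  0.1008] gap 0.0466 F [-0.5  0.5 -0.2] 9.999919648398645 delta tool [-0.0009  0.0003  0.0428]
```

View pics/w6.png

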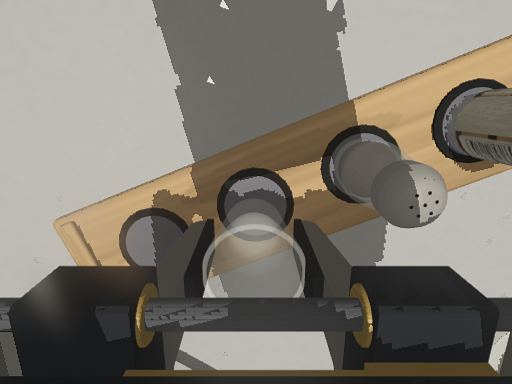

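The glass is held over pad 3 (255,203). The shaker's foot at (365,166) sits centred on pad 2 at (362,164), and the jar stands on pad 1 at about (480,122). Lowering.

Request:
{"fn": "move_arm", "kwargs": {
  "targets": [
    [[-0.0005,0.0005,0.02],0],
    [[0,0,0.014],0],
    [[0,0,0.006],0],
    [[0,0,0.002],0],
    [[0,0,0],0]
  ]
}}

```text
time: 17.08
tcp_pos: [0.6407, -0.0009, 0.0592]
tool_rot: [0.129, 0.992, 0.0, 0.0]
wrist_force: [0.7, 0.6, -0.1]
finger_gap: 0.0461
grasp_force: 10.0
```

```bash
python3 d.py .640 -.0013 .058
```

```text
17.075 [ 0.6407 -0.0009  0.0592] gap 0.0461 F [ 0.7  0.6 -0.1] 9.999963885638863 delta tool [ 0.0006 -0.0006  0.0012]
```

Request:
{"fn": "move_arm", "kwargs": {
  "targets": [
    [[0.0005,-0.0005,0.001],0],
    [[0,0,0],0]
  ]
}}

```text
time: 17.32
tcp_pos: [0.64, -0.0012, 0.0583]
tool_rot: [0.129, 0.992, 0.0, 0.0]
wrist_force: [-0.4, 0.6, 0.7]
finger_gap: 0.0462
grasp_force: 10.0
```

Request:
{"fn": "move_arm", "kwargs": {
  "targets": [
    [[0,0,0],0],
    [[0,0,0],0],
    [[0,0,0],0],
    [[0,0,-0.01],0],
    [[0,0,-0.04],0],
    [[0,0,-0.05],0],
    [[0,0,-0.05],0],
    [[0,0,0],0]
  ],
  "gripper": 0.4
}}

```text
time: 18.32
tcp_pos: [0.6426, -0.0012, 0.2134]
tool_rot: [0.129, 0.992, 0.001, 0.004]
wrist_force: [-0.3, 0.3, 0.0]
finger_gap: 0.0644
grasp_force: 0.0
```

```bash
python3 d.py .457 .0480 .16
```

```text
18.325 [ 0.6426 -0.0012  0.2134] gap 0.0644 F [-0.3  0.3  0. ] 0.0 delta tool [0.1924 0.0002 0.0519]
```

Request:
{"fn": "move_arm", "kwargs": {
  "targets": [
    [[0.03,0,0],0],
    [[0.045,0,0.015],0],
    [[0.045,0,0.015],0],
    [[0.045,0,0.015],0],
    [[0.025,0,0.007],0],
    [[0,0,0],0],
    [[0,0,0],0]
  ],
  "gripper": 1
}}

```text
time: 19.2
tcp_pos: [0.4575, 0.0472, 0.1564]
tool_rot: [0.128, 0.992, 0.0, 0.001]
wrist_force: [-0.2, 0.5, 0.9]
finger_gap: 0.092
grasp_force: 0.0
```

```bash
python3 w.py w7.png; python3 d.py .457 .048 .028
```

```text
19.2 [0.4575 0.0472 0.1564] 0.09200328295070241 [-0.2  0.5  0.9]
19.25 [0.4577 0.0472 0.1565] gap 0.0918 F [ 0.1  0.5 -0.4] 0.0 delta tool [0.0011 0.0006 0.1285]
```

View pics/w7.png

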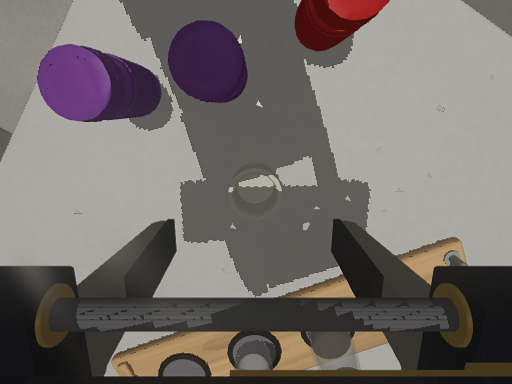

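The pot rim is at (255,191), centred between the fingers. The purple jars are well clear at (207,60) and (100,82).

```bash
python3 - <<'E'
from h import *
import pickle
f=pickle.load(open('w.pkl','rb'))
print(onplane(f,255,191,.04).round(4))
E
```

```text
[0.4571 0.0493 0.04  ]
```

Request:
{"fn": "move_arm", "kwargs": {
  "targets": [
    [[0.001,0.001,0.04],0],
    [[0,0,0.04],0],
    [[0,0,0.025],0],
    [[0,0,0.014],0],
    [[0,0,0.0075],0],
    [[0,0,0],0]
  ]
}}

```text
time: 20.0
tcp_pos: [0.456, 0.0484, 0.0297]
tool_rot: [0.129, 0.992, 0.0, 0.0]
wrist_force: [0.6, 0.1, -0.2]
finger_gap: 0.0916
grasp_force: 0.0
```

Request:
{"fn": "move_arm", "kwargs": {
  "targets": [
    [[0,0,0],0],
    [[0,0,0],0],
    [[0,0,0],0],
    [[0,0,0],0],
    [[0,0,0],0],
    [[0,0,0],0]
  ],
  "gripper": -1,
  "squeeze": 12
}}

```text
time: 20.75
tcp_pos: [0.4556, 0.0485, 0.0297]
tool_rot: [0.129, 0.992, 0.0, 0.0]
wrist_force: [-0.6, 0.6, 2.5]
finger_gap: 0.0461
grasp_force: 12.0
```

```bash
python3 d.py .6505 -.0858 .12
```

```text
20.75 [0.4556 0.0485 0.0297] gap 0.0461 F [-0.6  0.6  2.5] 12.00013637120719 delta tool [-0.2227 -0.0802 -0.0903]
```

Request:
{"fn": "move_arm", "kwargs": {
  "targets": [
    [[0,0,-0.02],0],
    [[0,0,-0.04],0],
    [[0,0,-0.03],0],
    [[-0.025,-0.009,0],0],
    [[-0.045,-0.016,0],0],
    [[-0.045,-0.016,0],0],
    [[-0.045,-0.016,0],0],
    [[-0.035,-0.0125,0],0],
    [[-0.018,-0.007,0],0],
    [[-0.0097,-0.0037,0],0],
    [[0,0,0.03],0],
    [[0,0,0],0]
  ]
}}

```text
time: 22.25
tcp_pos: [0.6481, -0.0854, 0.0874]
tool_rot: [0.128, 0.992, 0.0, -0.003]
wrist_force: [-0.7, 0.6, -0.8]
finger_gap: 0.0455
grasp_force: 12.0
```

```bash
python3 w.py w8.png; python3 d.py .6505 -.0858 .0467
```

```text
22.25 [ 0.6481 -0.0854  0.0874] 0.045522525155168116 [-0.7  0.6 -0.8]
22.3 [ 0.6491 -0.0854  0.0888] gap 0.0457 F [-0.2 -0.9 -1.1] 11.99995956980274 delta tool [-0.0016  0.      0.0421]
```

View pics/w8.png

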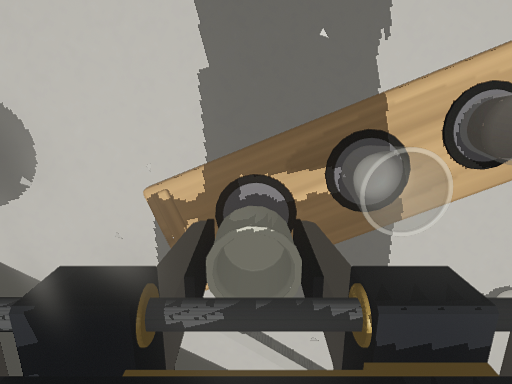

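The pot is held over pad 4 (256,212), and the glass stands on pad 3 with its rim at (406,191). Lowering the pot.

Request:
{"fn": "move_arm", "kwargs": {
  "targets": [
    [[-0.001,0,0.02],0],
    [[0,0,0.013],0],
    [[0,0,0.006],0],
    [[0,0,0.002],0],
    [[0,0,0],0]
  ]
}}

```text
time: 22.92
tcp_pos: [0.6515, -0.0861, 0.0487]
tool_rot: [0.129, 0.992, -0.0, 0.0]
wrist_force: [-0.1, 0.9, -1.4]
finger_gap: 0.046
grasp_force: 12.0
```

```bash
python3 d.py .6505 -.0858 .0467; python3 - <<'E'
from h import *
import pickle
f=pickle.load(open('w.pkl','rb'))
for p in((406,191,.077),(367,170,.017),(256,212,.017)): print(onplane(f,*p).round(4))
E
```

```text
22.925 [ 0.6515 -0.0861  0.0487] gap 0.046 F [-0.1  0.9 -1.4] 11.999960473476676 delta tool [0.0011 0.0001 0.002 ]
[ 0.6391 -0.0009  0.077 ]
[ 6.403e-01 -2.000e-04  1.700e-02]
[ 0.6505 -0.0835  0.017 ]
```

The glass is within 2 mm of its pad's centre.

Request:
{"fn": "move_arm", "kwargs": {
  "targets": [
    [[0.001,0.001,0.002],0],
    [[0,0,0],0]
  ]
}}

```text
time: 23.18
tcp_pos: [0.6508, -0.0848, 0.0469]
tool_rot: [0.129, 0.992, -0.0, 0.0]
wrist_force: [0.5, -0.0, -0.6]
finger_gap: 0.0456
grasp_force: 12.0
```

Request:
{"fn": "move_arm", "kwargs": {
  "targets": [
    [[0,0,0],0],
    [[0,0,0],0],
    [[0,0,0],0],
    [[0,0,-0.01],0],
    [[0,0,-0.04],0],
    [[0,0,-0.05],0],
    [[0,0,-0.05],0],
    [[0.04,0,-0.04],0],
    [[0.05,0,0],0],
    [[0.05,0,0],0],
    [[0.05,0,0],0],
    [[0,0,0],0]
  ],
  "gripper": 0.4
}}

```text
time: 24.68
tcp_pos: [0.464, -0.0359, 0.2372]
tool_rot: [0.128, 0.992, 0.0, -0.0]
wrist_force: [-0.0, -0.1, -0.2]
finger_gap: 0.0641
grasp_force: 0.0
```

```bash
python3 - <<'E'
from h import *
a=grab('top');b=grab('side')
x=cv2.resize(a['frame'][110:200,170:360],None,fx=3,fy=3);y=cv2.resize(b['frame'][110:250,150:270],None,fx=2,fy=2)
c=np.zeros((560,570,3),np.uint8);c[:270]=x;c[270:550,:240]=y
cv2.imwrite('pics/end.png',c[...,::-1])
f=grab('wrist');save(f,'w9.png');import pickle;pickle.dump(f,open('w.pkl','wb'));pickle.dump(a,open('top1.pkl','wb'))
E
```

```text
(no output)
```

View pics/end.png

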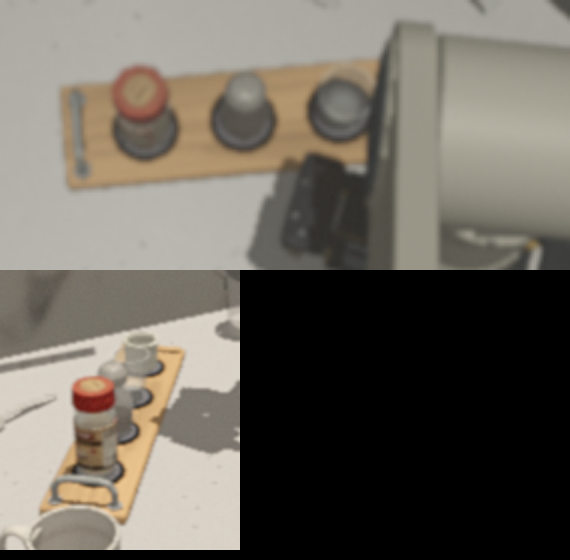

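View pics/w9.png

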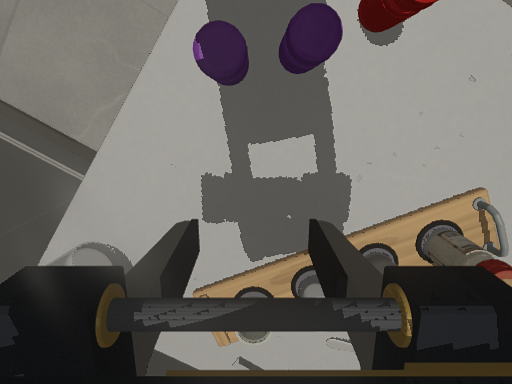

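In the top view, the jar cap is at (139,93), the shaker dome at (244,90) and the glass at (340,105). The side view shows the pot upright on pad 4. All four stand in the right order. I'll check the jar and shaker numerically, then hand in.

```bash
python3 - <<'E'
from h import *
import pickle
a=pickle.load(open('top1.pkl','rb'))
j=onplane(a,216.3,141,.123)[:2];s=onplane(a,251.3,140.3,.097)[:2]
print(j,np.linalg.norm(j-[.6198,.1666]),s,np.linalg.norm(s-[.6302,.082]))
if np.linalg.norm(j-[.6198,.1666])<.007 and np.linalg.norm(s-[.6302,.082])<.007: print(r.finish_job())
E
```

```text
[0.61827585 0.16460022] 0.0025143887582082768 [0.63071508 0.08106969] 0.0010633814971815108
the job is handed in; nothing more can be done
None
```

I handed the job in at about 25 s. From the bow handle outwards the pads carry the spice jar, pepper shaker, glass and pot, all upright and released. The jar, shaker and glass measured within 3 mm of their pad centres; the pot was set down on target but not measured after release. The mug was not touched.

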